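Push the enclosure home in the jig and snap the toggle clamp over

TASK

With the fingertips, push the aluminium enclosure along the jig's channel until it sits against the blue end stop; then push the red-handled toggle clamp lever over past its centre so that it snaps down and its black pad holds the enclosure there. Do not lift the enclosure, do not swing the clamp over before the enclosure is home, and leave the other things on the bench where they are.

Things in the scene. Friction and masses are not known exactly. Their poses are not given: they have to be found in the camera images.
- jig: The jig, fixed to the bench: a dark steel plate 12 mm thick, x -160 to +130, y -65 to +105 mm. Origin on the bench under the channel's centre line; x along the channel away from the robot, z up. Two aluminium rails (10 mm wide, 12 mm high above the plate, inner faces at y +-32.5 mm) flank the channel from x -130 to +95 mm. The toggle clamp stands on its +y side (left seen from the robot).
- stop_face (a point): Middle of the near face of the blue end stop at the channel's far end, at (95, 0, 25) mm in the jig's frame. The stop is 20 mm thick and reaches 26 mm above the plate.
- enclosure: Bare die-cast aluminium box with a dark seam, 110 (x) x 60 (y) x 34 (z) mm, about 0.3 kg, loose on the plate in the channel, starting 45 to 78 mm short of the stop. Origin at the centre of its underside, x along the channel; against the stop it is at x +40 mm in the jig's frame. A few newtons slide it.
- clamp (a joint): Lever angle, rad. 0: open, leaning 35 deg outward (jig +y). Grows as it swings inward over the channel: 0.61 upright, 2.2 level across the channel, pad pressing the enclosure, 2.26 the limit with nothing under the pad. A spring drives it away from about 0.85: below, it falls back open; above, it snaps over. About 3 N at 70 mm from the pivot flips it.
- clamp_pivot (a point): The pivot of the lever, between two steel cheeks beside the channel, at (65, 60, 64) mm in the jig's frame; it turns about the jig's x axis. The cheeks reach 74 mm above the bench.
- clamp_tip (a point): The outer end of the lever's red grip, 117 mm from the pivot. The lever is a straight steel bar 10 mm thick; from 57 mm to 117 mm from the pivot it is the red grip, 18 mm thick. Pushed level on its outer side by the last 25 mm of vertical fingers, it goes over freely; a gripper part above its end would bear down on it and jam.
- clamp_pad: The black rubber pad (18 mm across) on a sprung 10 mm spindle (gives up to 3 mm) on the lever's inner side, 50 mm from the pivot. Origin on the lever's axis; the pad's face is 18 mm from it and faces down when the clamp is over. It presses the enclosure with about 5 N.
- driver: A screwdriver with an orange handle, 160 mm long, lying on the bench to the right of the jig (jig -y side). Bystander.
- label_roll: A white paper label roll, a ring 60 mm across and 30 mm high, standing to the right of the jig. Bystander; origin under its centre.
- dial_knob: A black plastic dial knob, 38 mm across and 22 mm high, standing to the left of the jig near its robot end. Bystander; origin under its centre.
- cleaner: A white bottle with blue cap and yellow label, 52 mm across, 140 mm high. Bystander; origin under its centre.
- mug: A blue ceramic mug, 76 mm across, 88 mm high. Bystander; origin under its centre.
- carton: A small cardboard box, 90 x 70 x 55 mm. Bystander; origin under its centre.
- solder_tin: A tin with green label, 60 mm across, 50 mm high. Bystander; origin under its centre.
There are look-alikes about, which are no part of the job. Of the things shaped like the enclosure, the aluminium one is meant.

How it is judged:
By the outcome, as a careful person would: the job done as asked, in the order asked, and still so for the second after the job is handed in, with the robot touching nothing.
It also fails if it takes over 45 s, if anything falls off the work surface, if the arm or the gripper's body presses on something with over 40 N, if the wrist force passes 120 N, or if a joint passes its speed limit or range.

ROBOT

A 6-joint arm with a two-finger parallel gripper is mounted at the origin on the work surface. World frame = base frame: x ahead of the robot, y to its left, z up, the work surface at z = 0. Lengths are in m, angles in degrees, forces in N, time in s.
With the tool pointing down it reaches from about 0.3 to 0.75 m from the base axis. Payload 8.5 kg.
Tool frame: the origin (TCP) lies on the centre line of the jaws, within the pads' length; the fingertips stand 14 mm ahead of it and the grasp point (between the pads) lies 5 mm behind it; z points along the fingers, x is the direction in which the jaws open and shut, and the axes are right-handed (so a half turn about z gives the same grasp; the last joint's range is limited). The gripper opens to 85 mm and grips with 20 to 120 N. Pads are 22 mm wide; open, the fingers measure 114 mm over their backs; the gripper's body (76 mm by 85 mm) begins 54 mm behind the grasp point. The pads swing forward as they close: fully open they stand 13 mm farther back than shut.
Start: joints at [-80.632, 21.807, 74.336, -0, 83.858, -12.336], TCP at [0.203, -0.511, 0.245] pointing down, gripper open.
Joint ranges: [-178.18, 178.18], [-50.72, 133.34], [12.68, 142.11], [-81.47, 261.47], [9.98, 163.14], [-165.26, 165.26]. Speed limits (degrees/s): [136.94, 136.94, 180, 180, 180, 180].

INTERFACE

Orientations are given as a 3x3 rotation matrix whose columns are the frame's x, y, z axes.
In Python, from rig import * gives the robot as it stands.
- The arm moves only by the shell command python3 -m crank 'ROWS' [FORCE]. ROWS is JSON, one flat list of numbers, 7 for each row, row after row: the turn, a rotation vector about the world's x, y, z in rad, then the shift along the world's x, y, z in m, then the opening in per cent of the stroke, from 0 (shut) to 100 (fully open). A call has 1 to 20 rows; each row shifts and turns the commanded pose from where the row before left it; what a row does not reach is not made up. A row lasts 1/10 s, in which the tool goes at most 50 mm and 8.59 degrees, less where a joint would pass 70% of its speed; a pose out of reach is approached as far as the arm can. A call is refused whole if a number of a shift passes 0.05 or a number of a turn 0.15, either way. A call with a gripper value outside its range is refused whole. The fingers move at their own pace and stop on an object; FORCE is the grip in N (left out, the last holds). Time passes only in rows, so rows that do not move let the fingers close. It gives the time, the measured TCP pose, the force and the opening at its end, in the units of the state.
- observe(): the state, without advancing time (a new reading comes with each control period).
- get_image(name): name is "scene" or "top" or "wrist"; returns a dict with "frame" (420x560x3 uint8, red, green, blue), "fov_y" (degrees; the focal length in pixels is half the picture's height over the tangent of half this angle, whatever the lens; pixels are square), "cx", "cy" (the principal point, pixels), "world_to_cam" (4x4, takes a point from world to camera coordinates). Camera axes: x right, y up, looking along -z (the intrinsics and any distortion apply to the point x, -y, -z); pixel columns grow to the right and rows downward; lengths in m; the calibration is good to about 2 mm. A picture is of the moment at which its call begins. There is no depth.
- close_job(): hands the job in, once; it reports no verdict.
The state is a dict: "time_s": time; "q": joint angles; "qvel": joint speeds; "joint_efforts": joint torques, N m; "position": TCP position; "tool_rot": TCP orientation; "ft_force": force on the tool from outside, world axes, zero at the start; "wrist_torque": the same for the moment, N m; "grip_width": finger opening in m.
Only numpy, scipy, OpenCV 4.12 (cv2) and the standard library are available. Lean on these libraries where they do the work, as an engineer would, in place of code of your own. Each camera call takes 0.05 s, during which the arm holds its last target. There are 200 camera calls.

## Working session

There is one attempt and no reset: what is moved stays moved. The work goes in short steps, Python scripts to look and compute and a shell command to move; the robot and the scene stay as the last step left them, time stands still between calls to the robot, and variables do not carry over. Pictures are saved under pics/ and viewed, about 8 in all and at most 12, crops included, and the job is handed in when it is done.

```bash
mkdir -p pics; ls; python3 - <<'E'
from rig import *
import cv2,numpy as np
for n in("scene","top"):
    d=get_image(n); cv2.imwrite(f"pics/{n}0.png",cv2.cvtColor(d["frame"],cv2.COLOR_RGB2BGR))
    print(n,{k:(np.round(v,4).tolist() if k!="frame" else v.shape) for k,v in d.items()})
    np.save(f"{n}0.npy",d,allow_pickle=True)
s=observe();print(s["time_s"],s["position"],s["tool_rot"],s["grip_width"])
E
```

```text
pics
scene {'frame': (420, 560, 3), 'fov_y': 54.8803, 'cx': 276.7411, 'cy': 211.7056, 'world_to_cam': [[0.3224, 0.9466, 0.0028, -0.1341], [-0.8185, 0.2773, 0.5032, 0.3559], [0.4755, -0.1645, 0.8642, -1.541], [0.0, 0.0, 0.0, 1.0]]}
top {'frame': (420, 560, 3), 'fov_y': 45.953, 'cx': 277.5479, 'cy': 214.7027, 'world_to_cam': [[0.0149, -0.9998, 0.013, -0.034], [0.9821, 0.0171, 0.1874, -0.5249], [-0.1876, 0.0099, 0.9822, -1.3881], [0.0, 0.0, 0.0, 1.0]]}
0.1 [ 0.20334985 -0.51075134  0.24475693] [[ 3.69824751e-01 -9.29101503e-01 -2.25305212e-04]
 [-9.29100547e-01 -3.69824702e-01  1.36488705e-03]
 [-1.35144204e-03 -2.95437816e-04 -9.99999043e-01]] 0.08556028660002603
```

View pics/scene0.png

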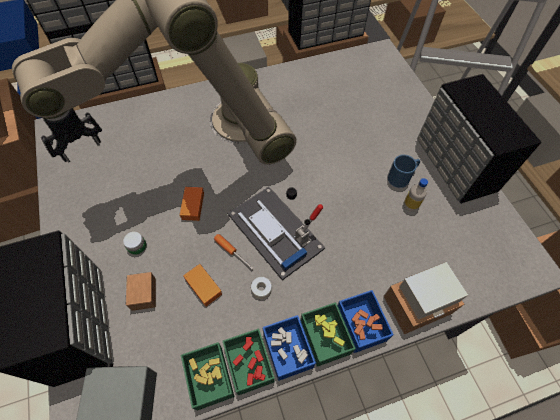

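View pics/top0.png

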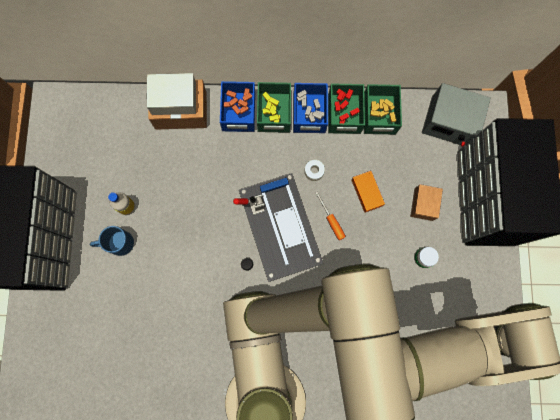

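The scene view shows three enclosure-shaped boxes: orange at (192,203), orange at (203,284), and bare aluminium in the jig channel at (267,223). The aluminium one is the one meant. The blue stop is at (294,258) and the red lever at (316,212). I'll confirm this in an enlarged crop.

```bash
python3 - <<'E'
import cv2
a=cv2.imread("pics/top0.png")[165:285,225:335]; b=cv2.imread("pics/scene0.png")[175:285,220:335]
a=cv2.resize(a,None,fx=5,fy=5,interpolation=cv2.INTER_CUBIC)
b=cv2.resize(b,None,fx=5,fy=5,interpolation=cv2.INTER_CUBIC)
cv2.imwrite("pics/topc.png",a);cv2.imwrite("pics/scenec.png",b)
E
```

```text
(no output)
```

View pics/topc.png

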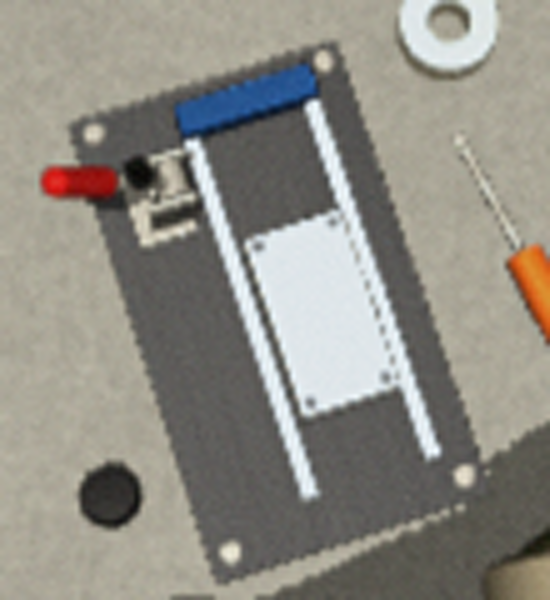

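View pics/scenec.png

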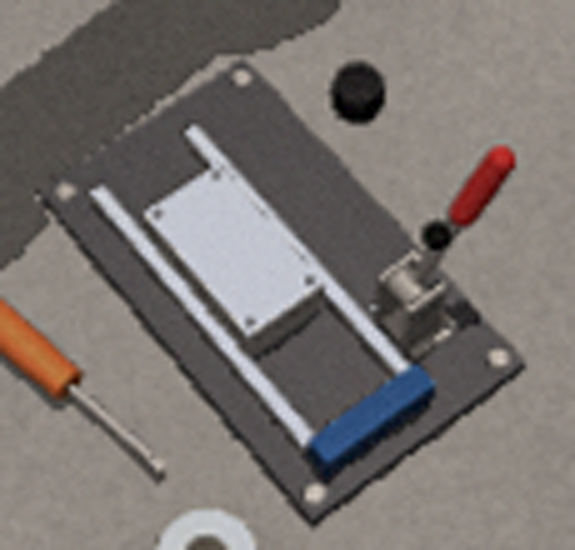

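```bash
cat > h.py <<'E'
import numpy as np
from scipy.optimize import least_squares
def proj(d,P):
    P=np.atleast_2d(P); W=np.array(d["world_to_cam"]); c=P@W[:3,:3].T+W[:3,3]
    f=210/np.tan(np.radians(d["fov_y"]/2))
    return np.c_[d["cx"]+f*c[:,0]/-c[:,2], d["cy"]-f*c[:,1]/-c[:,2]]
def jig2w(p,J):
    c,s=np.cos(p[2]),np.sin(p[2]); J=np.atleast_2d(J)
    return np.c_[p[0]+c*J[:,0]-s*J[:,1],p[1]+s*J[:,0]+c*J[:,1],J[:,2]]
E
cat > fit.py <<'E'
from h import *
T=np.load("top0.npy",allow_pickle=True).item();S=np.load("scene0.npy",allow_pickle=True).item()
cr=lambda u,o:(np.array(u)+.5)/5-.5+o
C=np.array([[130,105,12],[130,-65,12],[-160,-65,12],[-160,105,12]])/1e3
t=cr([[70,122],[338,42],[483,470],[220,583]],[225,165]); s=cr([[525,366],[313,524],[38,192],[240,58]],[220,175])
r=lambda p:np.r_[proj(T,jig2w(p,C))-t,proj(S,jig2w(p,C))-s]
k=least_squares(lambda p:r(p).ravel(),[.5,0,.2]);p=k.x;print(p,np.degrees(p[2]));print(r(p).round(1).tolist())
E_=lambda x,y:np.array([[x+.055,y+.03,.046],[x+.055,y-.03,.046],[x-.055,y-.03,.046],[x-.055,y+.03,.046]])
te=cr([[247,242],[338,209],[398,388],[305,416]],[225,165]);se=cr([[328,290],[248,338],[145,212],[215,165]],[220,175])
re=lambda q:np.r_[proj(T,jig2w(p,E_(*q)))-te,proj(S,jig2w(p,E_(*q)))-se]
k=least_squares(lambda q:re(q).ravel(),[0,0]);print("encl",k.x,re(k.x).round(1).tolist())
np.save("jig.npy",p)
for n,J in dict(stop=[.095,0,.025],pivot=[.065,.06,.064],tip=[.065,.06+.117*np.sin(np.radians(35)),.064+.117*np.cos(np.radians(35))]).items():
    w=jig2w(p,J);print(n,w.round(4),(( proj(T,w)-[225,165])*5).round(),((proj(S,w)-[220,175])*5).round())
E
python3 fit.py
```

```text
[ 0.52264236 -0.04864576  0.33893288] 19.41942382548034
[[-0.4, -0.3], [-0.5, -1.5], [2.5, 3.6], [0.0, -0.5], [0.9, -0.1], [0.5, 0.4], [-0.1, 0.3], [0.8, 0.3]]
encl [-0.033957    0.00026995] [[-0.7, -0.5], [0.6, -0.3], [0.9, -0.6], [-0.2, 0.3], [-0.2, -1.3], [0.3, -0.0], [-0.5, 0.3], [0.7, -0.4]]
stop [[ 0.6122 -0.0171  0.025 ]] [[250. 113.]] [[362. 410.]]
pivot [[0.564  0.0296 0.064 ]] [[169. 177.]] [[409. 292.]]
tip [[0.5417 0.0928 0.1598]] [[ 46. 177.]] [[508. 151.]]
```

```bash
sed -i 's/ravel(),\[.5,0,.2\])/reshape(8,2)[[0,1,3,4,5,6,7]].ravel(),[.5,0,.2])/' fit.py; python3 fit.py; python3 - <<'E'
from h import *
p=np.load("jig.npy")
for n,J in dict(start=[-.120,0,.042],end=[-.026,0,.042],pre=[.065,.175,.16],past=[.065,.04,.174]).items(): print(n,jig2w(p,J).round(4))
c,s=np.cos(p[2]),np.sin(p[2]);print(c,s,"turn",p[2]-np.pi/2-np.arctan2(-.9291,.36982))
E
```

```text
[ 0.52066712 -0.04977005  0.3349649 ] 19.192075034386246
[[0.1, 0.1], [0.0, -0.9], [2.7, 4.4], [0.1, 0.2], [0.3, -0.4], [-0.2, -0.1], [-0.5, -0.2], [0.6, -0.1]]
encl [-0.03172268  0.00054898] [[-0.6, -0.6], [0.7, -0.2], [0.9, -0.6], [-0.2, 0.3], [-0.3, -1.2], [0.3, -0.0], [-0.4, 0.3], [0.8, -0.4]]
stop [[ 0.6104 -0.0185  0.025 ]] [[253. 116.]] [[358. 408.]]
pivot [[0.5623 0.0283 0.064 ]] [[171. 180.]] [[406. 290.]]
tip [[0.5403 0.0916 0.1598]] [[ 48. 179.]] [[505. 150.]]
start [[ 0.4073 -0.0892  0.042 ]]
end [[ 0.4961 -0.0583  0.042 ]]
pre [[0.5245 0.1369 0.16  ]]
past [[0.5689 0.0094 0.174 ]]
0.944421848967138 0.3287360205293791 turn -0.04385164371922934
```

```bash
python3 -m crank '[0,0,-0.022,0.017,0.035,0,0, 0,0,-0.022,0.017,0.035,0,0, 0,0,0,0.017,0.035,0,0, 0,0,0,0.017,0.035,0,0, 0,0,0,0.017,0.035,0,0, 0,0,0,0.017,0.035,0,0, 0,0,0,0.017,0.035,0,0, 0,0,0,0.017,0.035,0,0, 0,0,0,0.017,0.035,0,0, 0,0,0,0.017,0.035,0,0, 0,0,0,0.017,0.035,0,0, 0,0,0,0.017,0.0366,0,0, 0,0,0,0,0,-0.03,0, 0,0,0,0,0,-0.04,0, 0,0,0,0,0,-0.04,0, 0,0,0,0,0,-0.03,0, 0,0,0,0,0,0,0]' 40
python3 - <<'E'
from rig import *
from h import *
import cv2
s=observe();print(s["time_s"],s["position"],s["tool_rot"].round(4),s["ft_force"],s["grip_width"])
p=np.load("jig.npy");print("jig",(s["position"][:2]-p[:2])@np.array([[np.cos(p[2]),-np.sin(p[2])],[np.sin(p[2]),np.cos(p[2])]]))
a=[]
for n in("scene","wrist"):
    d=get_image(n);f=cv2.cvtColor(d["frame"],cv2.COLOR_RGB2BGR)
    a.append(cv2.resize(f if n=="wrist" else f[130:300,190:380],(400,360 if n!="wrist" else 300),interpolation=cv2.INTER_CUBIC))
a[1]=cv2.copyMakeBorder(a[1],0,60,0,0,cv2.BORDER_CONSTANT)
cv2.imwrite("pics/a1.png",np.hstack(a))
E
```

```text
time_s: 1.8
position: [0.4057, -0.0885, 0.1027]
tool_rot: [[0.329, -0.944, -0.007], [-0.944, -0.329, 0.004], [-0.006, 0.005, -1.0]]
ft_force: [-0.5, 0.3, 0.2]
grip_width: -0.0002
1.8 [ 0.40568884 -0.08850173  0.10268581] [[ 0.3285 -0.9445 -0.0066]
 [-0.9445 -0.3285  0.0036]
 [-0.0056  0.005  -1.    ]] [-0.48099665  0.34741585  0.19699746] -0.0001640115447531314
jig [-0.12132049  0.00121846]
```

View pics/a1.png

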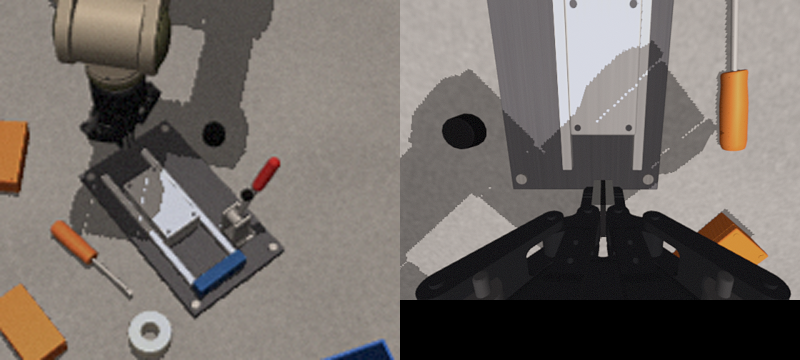

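```bash
python3 -m crank '[0,0,0,0,0,-0.02,0, 0,0,0,0,0,-0.025,0, 0,0,0,0,0,-0.015,0, 0,0,0,0.0094,0.0033,0,0, 0,0,0,0.0094,0.0033,0,0, 0,0,0,0.0094,0.0033,0,0, 0,0,0,0.0094,0.0033,0,0, 0,0,0,0.0094,0.0033,0,0, 0,0,0,0.0094,0.0033,0,0, 0,0,0,0.0094,0.0033,0,0, 0,0,0,0.0094,0.0033,0,0, 0,0,0,0,0,0,0]'
python3 -m crank '[0,0,0,0.0019,0.0007,0,0, 0,0,0,0.0019,0.0007,0,0, 0,0,0,0,0,0,0]'
python3 -m crank '[0,0,0,0.0019,0.0007,0,0, 0,0,0,0.0019,0.0007,0,0, 0,0,0,0,0,0,0]'
```

```text
time_s: 3.1
position: [0.4842, -0.0627, 0.0453]
tool_rot: [[0.329, -0.944, 0.002], [-0.944, -0.329, -0.0], [0.001, -0.002, -1.0]]
ft_force: [0.0, -0.2, -0.8]
grip_width: 0.0002
time_s: 3.4
position: [0.4863, -0.0615, 0.0452]
tool_rot: [[0.328, -0.945, -0.0], [-0.945, -0.328, 0.0], [-0.0, 0.0, -1.0]]
ft_force: [-0.9, 0.4, -0.8]
grip_width: -0.0001
time_s: 3.7
position: [0.4905, -0.0602, 0.0453]
tool_rot: [[0.329, -0.944, 0.0], [-0.944, -0.329, 0.0], [0.0, -0.0, -1.0]]
ft_force: [-0.7, -0.3, -0.3]
grip_width: -0.0
```

```bash
for i in 1; do python3 -m crank '[0,0,0,0.0019,0.0007,0,0, 0,0,0,0.0019,0.0007,0,0, 0,0,0,0,0,0,0]'; done
python3 -m crank '[0,0,0,0.0014,0.0005,0,0, 0,0,0,0,0,0,0]'
python3 -m crank '[0,0,0,0.0014,0.0005,0,0, 0,0,0,0,0,0,0]'
python3 - <<'E'
from rig import *
import cv2,numpy as np
a=[]
for n,(r,c) in dict(top=(165,225),scene=(175,220)).items():
    d=get_image(n);f=cv2.cvtColor(d["frame"],cv2.COLOR_RGB2BGR);np.save(n+"1.npy",d,allow_pickle=True)
    a.append(cv2.resize(f[r:r+120,c:c+80 if n=="xx" else c+115],None,fx=3.4,fy=3.4,interpolation=cv2.INTER_CUBIC))
cv2.imwrite("pics/b1.png",np.hstack(a))
E
```

```text
time_s: 4.0
position: [0.4944, -0.0587, 0.0453]
tool_rot: [[0.329, -0.944, 0.001], [-0.944, -0.329, -0.0], [0.0, -0.001, -1.0]]
ft_force: [-1.2, -0.4, -0.3]
grip_width: 0.0001
time_s: 4.2
position: [0.495, -0.0583, 0.0453]
tool_rot: [[0.329, -0.944, -0.001], [-0.944, -0.329, -0.0], [-0.0, 0.001, -1.0]]
ft_force: [-4.3, -1.5, 1.7]
grip_width: -0.0002
time_s: 4.4
position: [0.4951, -0.0582, 0.0453]
tool_rot: [[0.329, -0.944, -0.004], [-0.944, -0.329, -0.001], [-0.001, 0.004, -1.0]]
ft_force: [-11.7, -5.8, 7.2]
grip_width: -0.0004
```

View pics/b1.png

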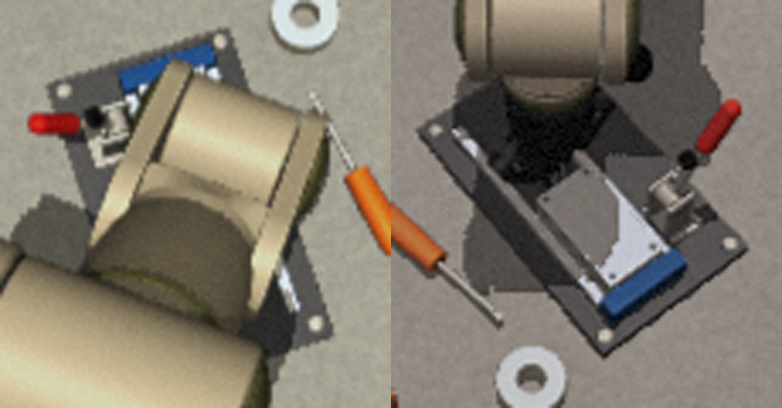

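The enclosure is home: the reaction jumped to about 12 N at the expected x, and the picture shows it against the blue stop with the clamp still open. Next I back off, rise and go round to the lever's outer side.

```bash
python3 -m crank '[0,0,0,-0.0095,-0.0033,0,0, 0,0,0,-0.0095,-0.0033,0,0, 0,0,0,0,0,0.03,0, 0,0,0,0,0,0.045,0, 0,0,0,0,0,0.045,0, 0,0,0,0,0,0.045,0, 0,0,0,0,0,0.045,0, 0,0,0,0.0075,0.033,0,0, 0,0,0,0.0075,0.033,0,0, 0,0,0,0.0075,0.033,0,0, 0,0,0,0.0075,0.033,0,0, 0,0,0,0.0075,0.033,0,0, 0,0,0,0.0075,0.036,0,0, 0,0,0,0,0,0,0, 0,0,0,0,0,-0.03,0, 0,0,0,0,0,-0.035,0, 0,0,0,0,0,0,0, 0,0,0,0,0,0,0]'
python3 - <<'E'
from rig import *
from h import *
import cv2
s=observe();p=np.load("jig.npy");print(s["position"],"jig",(s["position"][:2]-p[:2])@np.array([[np.cos(p[2]),-np.sin(p[2])],[np.sin(p[2]),np.cos(p[2])]]))
a=[]
for n,(r,c) in dict(wrist=(0,0),scene=(130,240)).items():
    d=get_image(n);f=cv2.cvtColor(d["frame"],cv2.COLOR_RGB2BGR)
    if n=="scene":
        t=proj(d,s["position"]-[0,0,.014])[0];print("tip px in view",400+(t-[c,r])*3.0)
        f=f[r:r+120,c:c+130]
        a.append(cv2.resize(f,None,fx=3,fy=3,interpolation=cv2.INTER_CUBIC))
    else: a.append(cv2.resize(f,(400,360)))
cv2.imwrite("pics/c1.png",np.hstack(a))
E
```

```text
time_s: 6.3
position: [0.5229, 0.1361, 0.1911]
tool_rot: [[0.328, -0.945, 0.0], [-0.945, -0.328, 0.0], [-0.0, -0.0, -1.0]]
ft_force: [0.4, -0.2, 1.1]
grip_width: -0.0001
[0.52294822 0.13612158 0.19107807] jig [0.0632636  0.17481024]
tip px in view [681.36882611 587.99061027]
```

View pics/c1.png

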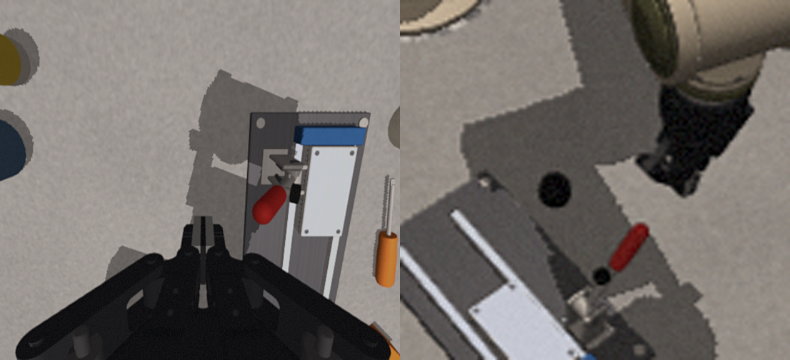

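```bash
python3 -m crank '[0,0,0,0.0016,0.0006,-0.032,0, 0,0,0,0,0,0,0, 0,0,0,0.0033,-0.0094,0,0, 0,0,0,0.0033,-0.0094,0,0, 0,0,0,0.0033,-0.0094,0.002,0, 0,0,0,0.0033,-0.0094,0.004,0, 0,0,0,0.0033,-0.0094,0.003,0]'
python3 -m crank '[0,0,0,0.0033,-0.0094,0.003,0, 0,0,0,0.0033,-0.0094,0.002,0, 0,0,0,0.0033,-0.0094,0.002,0]'
python3 -m crank '[0,0,0,0.0033,-0.0094,0.001,0, 0,0,0,0.0033,-0.0094,0.001,0]'
```

```text
time_s: 7.1
position: [0.5408, 0.092, 0.1714]
tool_rot: [[0.329, -0.944, 0.002], [-0.944, -0.329, 0.006], [-0.005, -0.004, -1.0]]
ft_force: [-15.3, 19.3, 37.6]
grip_width: -0.0
time_s: 7.4
position: [0.5513, 0.0627, 0.1822]
tool_rot: [[0.33, -0.944, 0.008], [-0.944, -0.33, 0.001], [0.002, -0.008, -1.0]]
ft_force: [-19.4, 6.7, 52.0]
grip_width: 0.0
time_s: 7.6
position: [0.5586, 0.0423, 0.1813]
tool_rot: [[0.329, -0.944, 0.008], [-0.944, -0.329, -0.001], [0.004, -0.007, -1.0]]
ft_force: [0.1, 0.6, -0.6]
grip_width: -0.0004
```

Upward force reached 52 N during the push, so the lever end met something above the tips. It is now 0, so I'll look before going on.

```bash
cat > look.py <<'E'
import sys
from rig import *
from h import *
import cv2
s=observe();p=np.load("jig.npy");print(s["time_s"],s["ft_force"],s["position"],"jig",(s["position"][:2]-p[:2])@np.array([[np.cos(p[2]),-np.sin(p[2])],[np.sin(p[2]),np.cos(p[2])]]))
a=[]
for n,(r,c) in dict(wrist=(0,0),scene=(170,215)).items():
    d=get_image(n);np.save(n+"L.npy",d,allow_pickle=True);f=cv2.cvtColor(d["frame"],cv2.COLOR_RGB2BGR)
    a.append(cv2.resize(f,(320,360)) if n=="wrist" else cv2.resize(f[r:r+90,c:c+120],None,fx=4,fy=4,interpolation=cv2.INTER_CUBIC))
cv2.imwrite(f"pics/{sys.argv[1]}.png",np.hstack(a))
E
python3 look.py d1
```

```text
7.6 [ 0.13770581  0.60065262 -0.5641397 ] [0.55861822 0.04230992 0.18130291] jig [0.06611186 0.07448645]
```

View pics/d1.png

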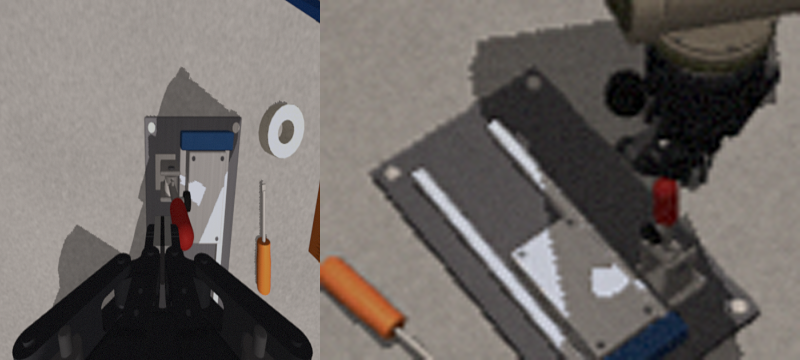

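The lever is roughly upright, resting on the fingertips and slightly inward. I'll keep pushing level.

```bash
python3 -m crank '[0,0,0,0.0033,-0.0094,0,0, 0,0,0,0.0033,-0.0094,0,0]'
python3 -m crank '[0,0,0,0.0033,-0.0094,0,0, 0,0,0,0.0033,-0.0094,0,0, 0,0,0,0,0,0,0]'; python3 look.py e1
```

```text
time_s: 7.9
position: [0.5641, 0.0238, 0.1761]
tool_rot: [[0.329, -0.944, -0.001], [-0.944, -0.329, 0.0], [-0.0, 0.001, -1.0]]
ft_force: [-1.0, 0.3, 0.3]
grip_width: -0.0001
time_s: 8.2
position: [0.571, 0.0042, 0.176]
tool_rot: [[0.327, -0.945, -0.0], [-0.945, -0.327, -0.0], [0.0, 0.0, -1.0]]
ft_force: [0.4, -1.0, -0.6]
grip_width: 0.0001
8.2 [ 0.3692973  -0.97370017 -0.55884198] [0.57103356 0.0041776  0.1759626 ] jig [0.0653017  0.03439208]
```

View pics/e1.png

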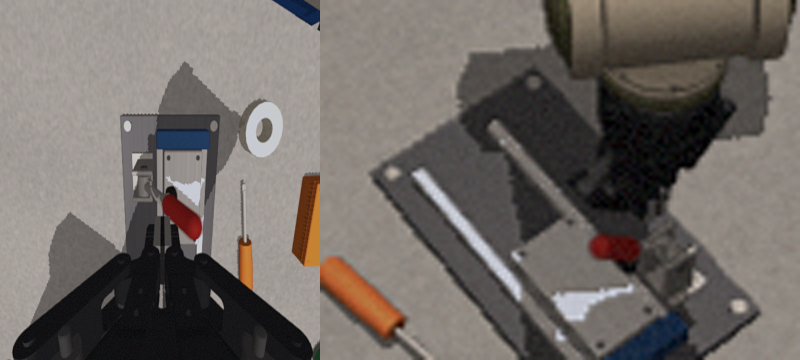

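The lever is now leaning well inward and may be mid-swing. I'll nudge a bit more, wait, then rise and retreat.

```bash
python3 -m crank '[0,0,0,0.0033,-0.0094,0,0, 0,0,0,0,0,0,0, 0,0,0,0,0,0,0, 0,0,0,0,0,0.03,0, 0,0,0,-0.01,0.03,0.03,0, 0,0,0,-0.015,0.045,0.03,0, 0,0,0,-0.015,0.045,0.03,0, 0,0,0,-0.02,0.045,0,0, 0,0,0,-0.03,0.035,0,0, 0,0,0,-0.03,0.035,0,0, 0,0,0,0,0,0,0]'; python3 look.py f1
python3 - <<'E'
from h import *
import cv2
d=np.load("sceneL.npy",allow_pickle=True).item();p=np.load("jig.npy")
for a in (0.61,1.2,1.8,2.2):
    th=a-np.radians(35); print(a,[(320+4*(proj(d,jig2w(p,[.065,.06-r*np.sin(th),.064+r*np.cos(th)]))[0]-[215,170])).round()-[0,320] for r in(.057,.117)])
print("encl corners home",((proj(d,jig2w(p,[[.095,.03,.046],[.095,-.03,.046],[-.015,-.03,.046],[-.015,.03,.046]]))-[215,170])*4+[320,0]).round().tolist())
E
```

```text
time_s: 9.4
position: [0.4537, 0.2248, 0.2905]
tool_rot: [[0.334, -0.943, -0.0], [-0.943, -0.334, 0.001], [-0.001, -0.0, -1.0]]
ft_force: [0.1, 0.1, -0.0]
grip_width: -0.0
9.4 [ 0.0562246   0.14439981 -0.02471127] [0.45374082 0.2247835  0.29046413] jig [0.02704899 0.28129546]
0.61 [array([669., 216.]), array([674., 175.])]
1.2 [array([635., 246.]), array([601., 239.])]
1.8 [array([611., 278.]), array([551., 307.])]
2.2 [array([606., 294.]), array([542., 340.])]
encl corners home [[659.0, 313.0], [596.0, 358.0], [507.0, 254.0], [569.0, 211.0]]
```

View pics/f1.png

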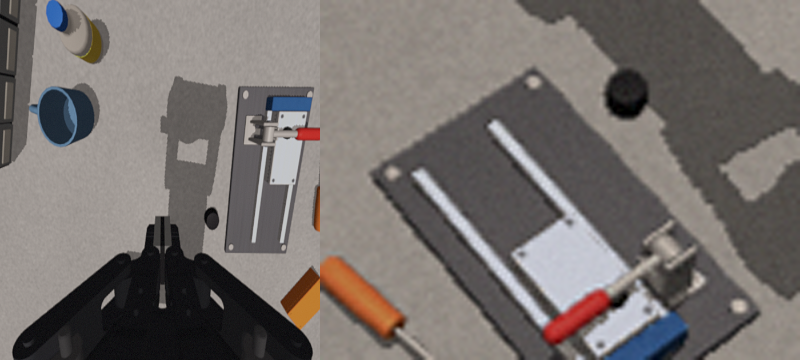

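The lever is level across the channel: its grip runs (606,296) to (550,333), matching the 2.2 rad prediction. I'll take one last top view to check the fit at the stop and the bystanders.

```bash
python3 - <<'E'
from rig import *
from h import *
import cv2
d=get_image("top");f=cv2.cvtColor(d["frame"],cv2.COLOR_RGB2BGR);o=cv2.imread("pics/top0.png")
cv2.imwrite("pics/g1.png",np.hstack([cv2.resize(f[165:255,235:310],(475,570),interpolation=cv2.INTER_CUBIC),cv2.resize(f[60:290,60:240],(300,383)) [:, :].copy() if 0 else cv2.copyMakeBorder(cv2.resize(f[150:290,300:450],(300,280)),0,290,0,0,cv2.BORDER_CONSTANT)]))
for n,(r,c,h,w) in dict(driver=(190,312,52,36),roll=(155,300,30,30),knob=(255,238,18,18),cleaner=(188,105,30,30),mug=(222,85,36,52),tin=(243,412,28,30),carton=(180,408,42,38),orange=(165,348,50,40)).items():
    print(n,np.abs(f[r:r+h,c:c+w].astype(int)-o[r:r+h,c:c+w]).mean().round(1))
E
```

```text
driver 2.5
roll 2.3
knob 20.9
cleaner 51.9
mug 28.9
tin 2.3
carton 2.6
orange 2.6
```

View pics/g1.png

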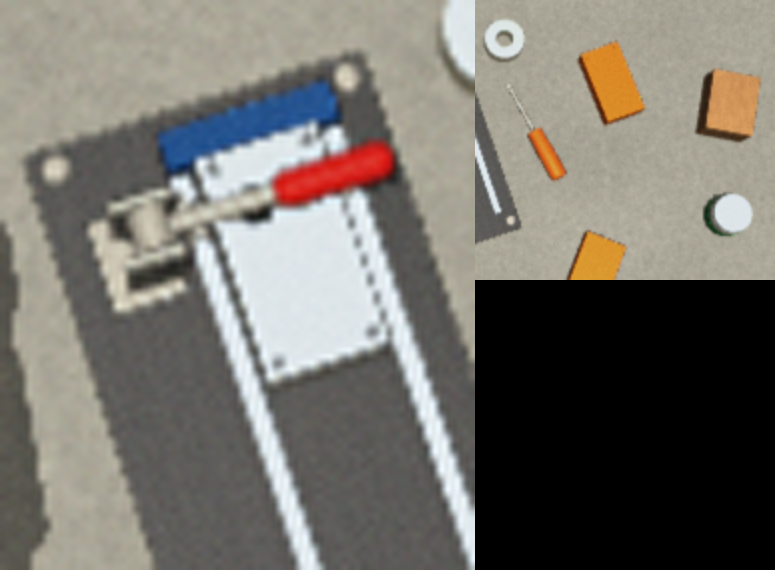

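```bash
python3 - <<'E'
from rig import *
import numpy as np
a=np.load("scene0.npy",allow_pickle=True).item()["frame"].astype(int);b=np.load("sceneL.npy",allow_pickle=True).item()["frame"]
for n,(r,c,h,w) in dict(mug=(152,386,38,36),cleaner=(176,400,42,30),knob=(185,284,16,16)).items(): print(n,np.abs(a-b)[r:r+h,c:c+w].mean().round(1))
print(close_job())
E
```

```text
mug 3.2
cleaner 3.0
knob 17.7
the job is handed in; nothing more can be done
None
```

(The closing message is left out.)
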